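Tip the hex plate flat and gauge it

TASK

A hexagonal steel plate stands on edge on the base of the bench thickness gauge. Tip it over flat with a light push, slide it in under the spindle until it is centred on the round anvil, never lifting it, then turn the ratchet knob on top clockwise (seen from above) until the spindle is down on the plate and the ratchet clearly slips (some 30 degrees or more). Let go, leaving the plate clamped, and leave the other things on the bench where they are.

Things in the scene. Friction and masses are not known exactly. Their poses are not given: they have to be found in the camera images.
- gauge: bench thickness gauge, fixed; origin on the table right under the spindle axis; z up, x from the open front (which faces the robot's right, -y, or partly the robot) towards the column. Grey base 20 mm thick, x -160 to +90 mm, y -100 to +100 mm; its flat top is the sliding surface. Grey column at x 49 to 83 mm, 60 mm wide, carrying an arm over the anvil (see nose)
- anvil (a point): centre of the round anvil, flush with the top of the gauge's base (20 mm above the table), a dark disc 38 mm in diameter, on the spindle axis; axes as the gauge. The plate's centre must come within 8 mm of it horizontally
- plate: plain steel hexagonal plate, 56 mm across flats (edges 32 mm), 16 mm thick, 270 to 440 g. Origin at its centre; x axis through the thickness, z from the flat it stands on to the opposite flat. At the start it stands on one flat on the gauge's base, centre 48 mm above the table, some 95 to 115 mm in front of the anvil, its x axis towards the anvil within 0.4 rad. Either face may end up
- spindle: vertical steel spindle, 12 mm in diameter with a 16 mm flat foot; origin at the centre of the foot's underside. It carries thimble and ratchet knob, which go down with it. At the start the foot is about 1.7 to 3.4 mm higher than the top of the flat plate (16 mm above the anvil)
- thimble (a joint): turn of the thimble (18 mm in diameter, 30 mm long, just under the knob), rad, growing clockwise from above; the spindle goes down 1.5 mm per rad. At 0 the foot is 21 mm above the anvil, at about 3.3 it meets the plate. The knob drags it along until the spindle is stopped
- ratchet (a joint): slip of the ratchet knob against the thimble, rad, 0 at the start, growing clockwise from above. It stays near 0 while the spindle is free to go down and grows when the spindle is stopped (at about 0.04 N m); 0.4 or more is wanted
- knob (a point): middle of the steel ratchet knob, on the spindle axis; knob 24 mm in diameter, 26 mm tall (13 mm above and below this point), vertical axis. It stands at the very top; its middle is about 170 mm above the table. Grip it from above and turn; several grips are needed
- washer: bystander: steel washer 36 mm across, 5 mm thick, lying flat on the gauge's base near its edge; origin under its centre
- bush: bystander: brass plug 22 mm across, 18 mm tall, on the gauge's base near its edge; origin under its centre
- nut: bystander: small hexagonal nut 30 mm across flats, 12 mm thick, lying flat on the gauge's base near its edge; origin under its centre
- bottle: bystander: small red bottle, 44 mm across, 120 mm tall, on the bench; origin under its centre
- screwdriver: bystander: screwdriver lying on the bench
- hexkey: bystander: L-shaped hex key, 100 mm long, lying on the bench
- pliers: bystander: pliers with orange handles, 170 mm long, lying on the bench
- nose (a point): lower front edge of the gauge's overhanging arm, mid-width: 22 mm in front (-x) of the spindle axis, 85 mm above the table. The arm is 44 mm wide and 40 mm high, with thimble and knob standing on it, so an upright gripper cannot reach in to the anvil: lean it back towards the open front by 25 to 45 degrees
- plate_top (a point): middle of the standing plate's upper edge, 76 mm above the table at the start. Pushed lightly here along the plate's x axis (from the open front towards the anvil) the plate topples once it leans about 16 degrees and ends lying flat, its centre about 35 mm nearer the anvil, this edge leading
Mind the look-alikes: they are no part of the job. What is shaped like the plate but purple or yellow is not meant.

How it is judged:
On the way, in this order (a step that is already met when the one before it is completed fails the run):
1. the plate has been tipped over and lies flat on the gauge's base (angle between the x axis of plate and the z axis of gauge, either way round below 0.12 rad), for 0.1 s.
2. the flat plate is centred on the anvil under the spindle (within 8 mm) (horizontal distance between plate and anvil below 0.008 m and angle between the x axis of plate and the z axis of gauge, either way round below 0.12 rad), for 0.1 s.
3. the spindle presses on the plate and the ratchet has slipped (value of joint ratchet above 0.4 rad and contact force between spindle and plate above 2 N), for 0.1 s.
At the end, for the whole second after the job is handed in: the plate lies flat (within 7 degrees) and still on the gauge's base with its centre within 8 mm of the anvil's centre, clamped by the spindle with more than 1 N, and the ratchet has slipped by more than 0.4 rad (all of step 2 and contact force between spindle and plate above 1 N and value of joint ratchet above 0.4 rad and linear speed of plate below 0.02 m/s); the robot touches nothing.
It fails at once if the plate lifted (its centre more than 12 mm higher than when standing) (height (world z) of plate above 0.06 m).
It fails at once if the flat plate picked up from the base (more than 10 mm) (angle between the x axis of plate and the z axis of gauge, either way round below 0.12 rad and height (world z) of plate above 0.038 m).
It fails at once if the plate pushed off the gauge's base (height (world z) of plate below 0.02 m).
It fails at once if the plate pushed roughly (more than 25 N) (contact force between the fingers and plate above 25 N).
It fails at once if a bystander moved by more than 30 mm (distance of any of washer, bush, nut, bottle, screwdriver, hexkey, pliers from where it was at the start of the episode above 0.03 m).
It also fails if it takes over 72 s, if anything falls off the work surface, if the arm or the gripper's body presses on something with over 40 N, if the wrist force passes 120 N, or if a joint passes its speed limit or range.

ROBOT

A 7-joint arm with a two-finger parallel gripper is mounted at the origin on the work surface. World frame = base frame: x ahead of the robot, y to its left, z up, the work surface at z = 0. Lengths are in m, angles in rad, forces in N, time in s.
With the tool pointing down it reaches from about 0.425 to 0.925 m from the base axis. Payload 6.8 kg.
Tool frame: the origin (TCP) lies at the very end of the fingers, on their centre line; the grasp point (between the pads) lies 19 mm behind it (r.tcp_to_grasp is the distance from the TCP to the grasp point, in m); z points along the fingers, y is the line along which they close (so a half turn about z gives the same grasp; the last joint's range is limited). The gripper opens to 85 mm and grips with 20 to 120 N. Pads are 22 mm wide; open, the fingers measure 114 mm over their backs; the gripper's body (76 mm by 85 mm) begins 54 mm behind the grasp point. The pads swing forward as they close: fully open they stand 13 mm farther back than shut.
Start: joints at [1.051, 0.477, 0.022, 1.555, -0.011, 1.109, -0.083], TCP at [0.27, -0.619, 0.231] pointing down, gripper open.
Joint ranges: [-2.96, 2.96], [-0.34, 2.1], [-1.41, 1.46], [0.24, 2.44], [-1.37, 4.51], [0.17, 1.92], [-2.96, 2.96]. Speed limits (rad/s): [2.39, 2.39, 3.14, 3.14, 3.14, 3.14, 3.14].

INTERFACE

Orientations are given as a rotation vector (axis times angle).
In Python, from bench import r gives the robot as it stands.
- The arm moves only by the tool step_arm, never from a script. Its argument "moves" is a list of rows, each a list of 7 numbers: the shift along the tool's x, y, z in mm, then the turn, a rotation vector about the tool's x, y, z in rad, then the finger opening in mm, from 0 to 85.4. A call has 1 to 8 rows; each row is the pose to reach, as a shift and turn from the pose commanded when the call began, along the tool's axes at that moment; what a row does not reach only later rows make up. A row lasts 1/10 s, in which the tool goes at most 50 mm and 8.59 degrees, less where a joint would pass 70% of its speed; a pose out of reach is approached as far as the arm can. A call with a gripper value outside its range is refused whole. The fingers move at their own pace and stop on an object; "grip_force" is the grip in N (left out, the last holds). Time passes only in rows, so rows that repeat a pose let the fingers close. It gives the time, the measured TCP pose, the force, the opening and the grip force at its end, in the units of the state.
- r.get_obs(): the state, without advancing time (a new reading comes with each control period).
- r.grab_frame(name): name is "scene" or "top" or "wrist"; returns a dict with "image" (480x640x3 uint8, red, green, blue), "depth" (480x640 float32, m along the optical axis (not along the pixel's ray), 0 where there is no reading), "mtx" (3x3 intrinsics, pixels), "rvec" (rotation vector, rad) and "tvec" (3), from world to camera coordinates, as OpenCV has them. Camera axes: x right, y down, z forward; pixel columns grow to the right and rows downward; lengths in m; the calibration is good to about 2 mm. The wrist camera is an equidistant fisheye: a pixel r from the principal point sees the ray r / f radians off the axis. A picture is of the moment at which its call begins.
- r.hand_in(): hands the job in; it is judged then, once.
The state is a dict: "clock": time; "joints": joint angles; "qvel": joint speeds; "tau": joint torques, N m; "tcp_pos": TCP position; "orientation": TCP orientation; "contact_force": force on the tool from outside, world axes, zero at the start; "moment": the same for the moment, N m; "grip_width": finger opening in m; "gripper_force": force on a finger pad.
Only numpy, scipy, OpenCV 4.12 (cv2) and the standard library are available. Lean on these libraries where they do the work, as an engineer would, in place of code of your own. Each camera call takes 0.05 s, during which the arm holds its last target. There are 200 camera calls.

## Working session

There is one attempt and no reset: what is moved stays moved. The work goes in short steps, Python scripts to look and compute and a tool call to move; the robot and the scene stay as the last step left them, time stands still between calls to the robot, and variables do not carry over. Pictures are saved under pics/ and viewed, at most 10 in all, crops included, and the job is handed in when it is done.

Besides the shell and the picture viewer there is one more tool, called as name(argument=value, ...) on one line, values as JSON. step_arm: Moves the arm, as the interface text tells. Its arguments: {"type":"object","properties":{"moves":{"type":"array","items":{"type":"array","items":{"type":"number"}}},"grip_force":{"type":"number"}},"required":["moves"]}

```bash
mkdir -p pics; ls; cat > h.py <<'E'
import numpy as np, cv2
from bench import r
from scipy.spatial.transform import Rotation as R
def world(f,u,v,d=None):
    K=f["mtx"];Rm=cv2.Rodrigues(np.array(f["rvec"],float))[0];t=np.array(f["tvec"],float).ravel()
    d=f["depth"][v,u] if d is None else d
    c=np.array([(u-K[0,2])/K[0,0]*d,(v-K[1,2])/K[1,1]*d,d]);return Rm.T@(c-t)
def cloud(f):
    K=f["mtx"];Rm=cv2.Rodrigues(np.array(f["rvec"],float))[0];t=np.array(f["tvec"],float).ravel()
    v,u=np.mgrid[:480,:640];d=f["depth"]
    c=np.stack([(u-K[0,2])/K[0,0]*d,(v-K[1,2])/K[1,1]*d,d],-1);return (c-t)@Rm
def ray(f,u,v,z):
    a=world(f,u,v,0.0);b=world(f,u,v,1.0);return a+(b-a)*(z-a[2])/(b[2]-a[2])
def pix(f,p):
    return cv2.projectPoints(np.array([p],float),np.array(f["rvec"],float),np.array(f["tvec"],float),f["mtx"],None)[0].ravel()
def totool(dw,ob=None):
    ob=ob or r.get_obs();return R.from_rotvec(ob["orientation"]).inv().apply(dw)
E
python3 - <<'E'
from h import *
print(r.get_obs())
for n in("scene","top"):
    f=r.grab_frame(n);cv2.imwrite(f"pics/{n}0.png",f["image"][:,:,::-1]);np.savez(f"{n}0.npz",**f)
    print(n,world(f,320,240,0.0),f["depth"][240,320])
E
```

```text
pics
{'clock': 0.0, 'joints': array([ 1.05088496,  0.47779806,  0.02234633,  1.55642871, -0.01149378,
        1.10929407, -0.08309929]), 'qvel': array([-8.79005841e-04, -5.98599135e-04,  2.05182663e-03,  4.43479917e-04,
        9.17332270e-05,  8.25274635e-04, -3.07571123e-05]), 'tau': array([-4.43015342e-04, -5.96454656e+01,  1.60733387e+00, -2.81195068e+01,
        1.22823397e-02,  9.28371563e-03,  1.63895811e-05]), 'tcp_pos': array([ 0.26993274, -0.618046  ,  0.23033681]), 'orientation': array([-3.07353316e+00, -6.41987262e-01,  7.94272844e-04]), 'contact_force': array([ 0.17160613, -0.24911205, -0.20780164]), 'moment': array([-0.01629774,  0.02405618, -0.03820866]), 'gripper_force': 0.0, 'grip_width': 0.08561632827188002}
scene [1.07830118 0.81611892 1.05481033] 1.541201
top [0.44218536 0.0140111  1.2404384 ] 1.2244558
```

View pics/scene0.png

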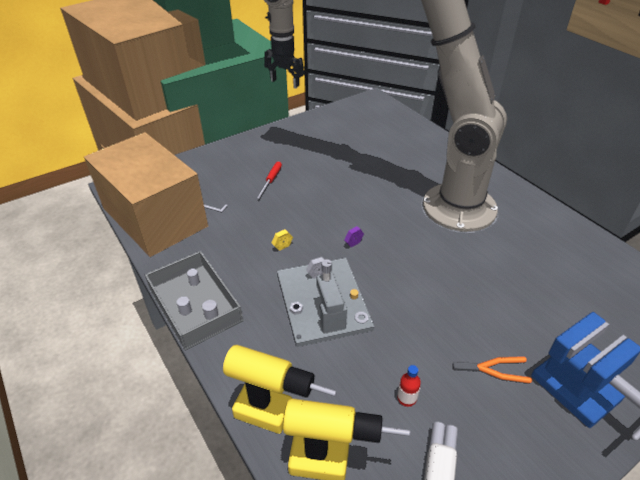

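View pics/top0.png

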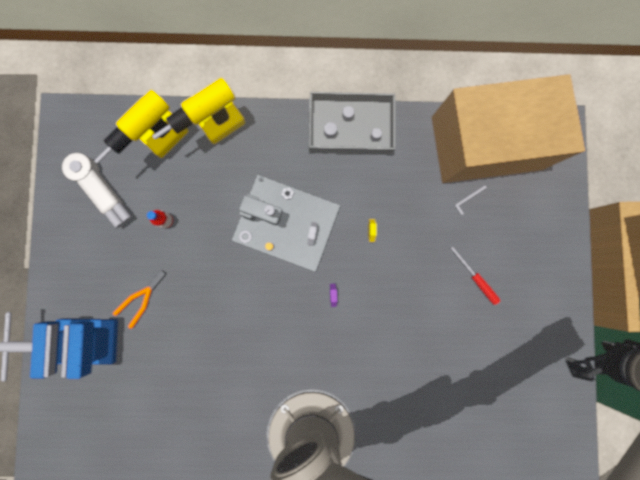

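The scene view shows the gauge near (325,300) and the steel plate near (317,267). In the top view the knob is at about (270,211) and the plate at (313,234). The nut is at (287,193), washer (245,237) and bush (269,246). The yellow (373,230) and purple (334,294) plates are decoys standing on the bench. Next I'll measure these.

```bash
python3 - <<'E'
from h import *
for n,box in(("top",(225,165,350,280)),("scene",(260,230,390,350))):
    f=dict(np.load(f"{n}0.npz"));P=cloud(f);x0,y0,x1,y1=box
    c=f["image"][y0:y1,x0:x1,::-1];cv2.imwrite(f"pics/{n}c.png",cv2.resize(c,None,fx=5 if n=="top" else 4,fy=5 if n=="top" else 4,interpolation=2)[:600,:800])
    Q=P[y0:y1,x0:x1].reshape(-1,3);print(n)
    base=Q[(abs(Q[:,2]-.02)<.004)]
    r_=cv2.minAreaRect(base[:,:2].astype(np.float32)*1000);print("base",len(base),np.median(base[:,2]),r_,cv2.boxPoints(r_))
    k=Q[(Q[:,2]>.165)&(Q[:,2]<.2)];print("knob",len(k),k.mean(0),k.max(0),k.min(0))
    for lo,hi in((.065,.08),(.04,.08)):
        s=Q[(Q[:,2]>lo)&(Q[:,2]<hi)]
        print(lo,len(s),np.round(s[:40:4],3).tolist())
E
```

```text
top
base 4657 0.02016299562842386 ((586.0615844726562, 78.63941955566406), (250.1229248046875, 200.04913330078125), 70.437255859375) [[449.93546  -5.7108 ]
 [638.4368  -72.69504]
 [722.18774 162.98964]
 [533.68634 229.97388]]
knob 83 [0.59663632 0.11070717 0.18111356] [0.60926617 0.12233116 0.1873001 ] [0.58576455 0.09880002 0.16688293]
0.065 107 [[0.596, 0.195, 0.069], [0.589, 0.178, 0.077], [0.587, 0.17, 0.072], [0.574, 0.003, 0.069], [0.571, 0.003, 0.076], [0.568, 0.009, 0.078], [0.568, -0.002, 0.074], [0.565, 0.006, 0.076], [0.566, -0.005, 0.073], [0.563, 0.003, 0.074]]
0.04 174 [[0.596, 0.195, 0.069], [0.593, 0.165, 0.071], [0.591, 0.182, 0.065], [0.593, 0.165, 0.051], [0.587, 0.17, 0.072], [0.588, 0.173, 0.048], [0.584, 0.003, 0.052], [0.581, 0.003, 0.056], [0.582, -0.008, 0.05], [0.578, 0.001, 0.064]]
scene
base 3527 0.019458073918559072 ((563.308837890625, 45.87751770019531), (366.41729736328125, 257.0103759765625), 59.88705825805664) [[ 360.23007  -48.13311]
 [ 582.55383 -177.07678]
 [ 766.3876   139.88815]
 [ 544.06384  268.83182]]
knob 109 [0.60227267 0.11745164 0.17826037] [0.61284819 0.12796747 0.18619457] [0.58630502 0.10048343 0.16505252]
0.065 201 [[0.541, 0.004, 0.076], [0.542, 0.005, 0.074], [0.554, -0.0, 0.073], [0.546, 0.007, 0.075], [0.569, -0.002, 0.077], [0.56, 0.004, 0.076], [0.552, 0.01, 0.077], [0.573, -0.001, 0.075], [0.563, 0.004, 0.074], [0.552, 0.006, 0.069]]
0.04 664 [[0.558, -0.17, 0.053], [0.4, -0.056, 0.058], [0.389, -0.051, 0.057], [0.378, -0.046, 0.054], [0.566, -0.16, 0.06], [0.554, -0.159, 0.055], [0.4, -0.051, 0.058], [0.389, -0.046, 0.056], [0.372, -0.049, 0.045], [0.572, -0.168, 0.053]]
```

View pics/topc.png

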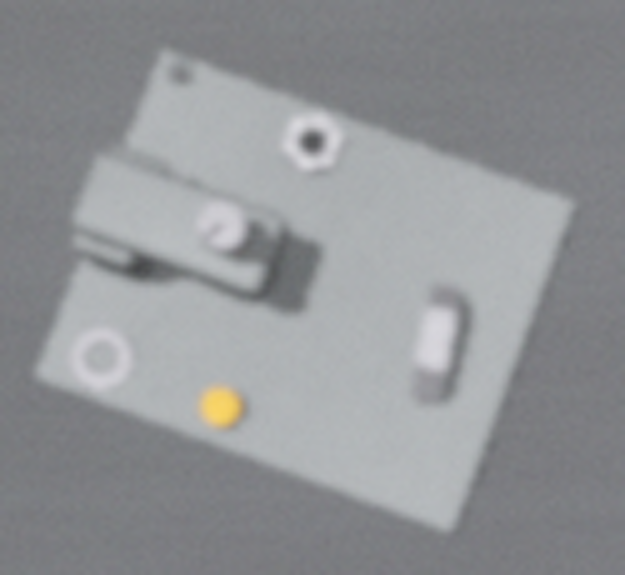

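The crop confirms the layout: plate top edge around crop (435,345) and knob (222,228). Now the plate pose in the gauge frame.

```bash
python3 - <<'E'
from h import *
gx=np.array([.3350,.9422]);gy=np.array([-.9422,.3350]);o=np.array([.5975,.1113])
for n in("top","scene"):
    f=dict(np.load(f"{n}0.npz"));P=cloud(f).reshape(-1,3);C=f["image"].reshape(-1,3)
    G=np.c_[(P[:,:2]-o)@gx,(P[:,:2]-o)@gy,P[:,2]]*1000
    def rect(s,t): 
        b=cv2.minAreaRect(s[:,:2].astype(np.float32)); print(n,t,len(s),np.round(s.mean(0),1),np.round(b[0],1),np.round(b[1],1),round(b[2],1))
    m=(G[:,0]>-150)&(G[:,0]<-70)&(abs(G[:,1])<45)
    t=m&(G[:,2]>70)&(G[:,2]<82); rect(G[t],"platetop")
    Q=G[m&(G[:,2]>26)&(G[:,2]<82)]; rect(Q,"plate all")
    br=m&(G[:,2]>66)&(C.min(1)>185); 
    if br.sum()>5: rect(G[br],"bright")
    k=(np.hypot(G[:,0],G[:,1])<25)&(G[:,2]>172); rect(G[k],"knob"); print(np.percentile(G[k][:,2],[10,50,90]))
    for nm,c in(("washer",(70,60)),("nut",(20,-80)),("bush",(30,70))): pass
    l=(G[:,2]>24)&(G[:,2]<42)&(G[:,0]>-160)&(G[:,0]<90)&(abs(G[:,1])<100)&(abs(G[:,1])>45); 
    L=G[l]; print("left",L[L[:,1]>0].mean(0),"right",L[L[:,1]<0].mean(0))
    for nm,s in (("yellow",(C[:,0]>150)&(C[:,2]<80)&(C[:,1]>130)),("purple",(C[:,2]>120)&(C[:,1]<70)&(C[:,0]>60))):
        s=s&(G[:,2]<90)&(G[:,2]>5)&(np.hypot(G[:,0],G[:,1])<300);print(nm,np.round(G[s].mean(0)),np.round(G[s].min(0)),np.round(G[s].max(0)))
E
```

```text
top platetop 89 [-114.6    6.7   75.9] [-114.5    6.1] [15.7 39.3] 9.2
top plate all 144 [-115.     7.8   68.8] [-114.8    6.7] [43.6 59. ] 38.2
top bright 63 [-113.8    6.    76.2] [-113.7    6.2] [14.2 30.4] 9.2
top knob 76 [ -0.4   0.2 182.2] [-0.3  0.7] [22.3 21.2] 65.7
[179.57895558 182.44530122 185.13932921]
left [-5.55424936 74.24280377 28.68265729] right [-24.95178942 -75.92519613  28.64220374]
yellow [  52. -142.   45.] [-282. -233.   23.] [257. -32.  62.]
purple [-221.  130.   42.] [-238.  117.   34.] [-213.  167.   49.]
scene platetop 69 [-109.9    1.    75. ] [-111.2    1.8] [19.5 37.8] 25.7
scene plate all 233 [-105.5   -4.6   57.7] [-109.    -2.9] [22.3 49.7] 10.3
scene bright 32 [-112.7    5.3   75.4] [-112.8    4.7] [14.1 26.8] 14.3
scene knob 88 [  6.5  -2.3 180.5] [ 5.  -1.7] [24.2 25.1] 69.4
[174.73406089 181.14157847 184.27271662]
left [14.38711663 75.1679508  29.87019775] right [ -9.20699712 -78.13964296  30.30383766]
yellow [-83. -99.  36.] [-272. -184.    5.] [255.  86.  58.]
purple [-216.  129.   45.] [-228.  113.   25.] [-205.  159.   57.]
```

```bash
cat >> h.py <<'E'
gx=np.array([.3350,.9422]);gy=np.array([-.9422,.3350]);o=np.array([.5975,.1113])
def g2w(x,y,z): return np.r_[o+(gx*x+gy*y)/1000,z/1000]
def w2g(p): return np.r_[(p[:2]-o)@gx*1000,(p[:2]-o)@gy*1000,p[2]*1000]
def ori(yaw,lean,flip=0):  # tool x horizontally along gauge yaw (deg), z leaning forward
    a=np.radians(70.43+yaw);u=np.array([np.cos(a),np.sin(a),0]);k=np.array([0,0,1.])
    l=np.radians(lean);z=np.sin(l)*u-np.cos(l)*k;x=np.cos(l)*u+np.sin(l)*k
    if flip:x=-x
    return R.from_matrix(np.c_[x,np.cross(z,x),z])
def go(p,Rt):
    ob=r.get_obs();R0=R.from_rotvec(ob["orientation"])
    print("from",np.round(w2g(ob["tcp_pos"]),1),"shift",np.round(R0.inv().apply(p-ob["tcp_pos"])*1000,1),"turn",np.round((R0.inv()*Rt).as_rotvec(),3),"t",round(ob["clock"],2),"F",np.round(ob["contact_force"],1),"j",np.round(ob["joints"],2))
E
python3 -c "
from h import *
go(g2w(-152,0,140),ori(9.2,28))
go(g2w(-152,0,140),ori(9.2,28,1))"
```

```text
from [-797.    64.3  230.4] shift [ 488.2 -426.3   91.1] turn [ 0.237  0.448 -0.958] t 0.1 F [0.6 0.6 0. ] j [ 1.05  0.48  0.02  1.56 -0.01  1.11 -0.08]
from [-797.    64.3  230.4] shift [ 488.2 -426.3   91.1] turn [ 0.526 -0.278  2.112] t 0.1 F [0.6 0.6 0. ] j [ 1.05  0.48  0.02  1.56 -0.01  1.11 -0.08]
```

step_arm(moves=[[488,-426,91,0.237,0.448,-0.958,10],[488,-426,91,0.237,0.448,-0.958,10],[488,-426,91,0.237,0.448,-0.958,10],[488,-426,91,0.237,0.448,-0.958,10],[488,-426,91,0.237,0.448,-0.958,10],[488,-426,91,0.237,0.448,-0.958,10],[488,-426,91,0.237,0.448,-0.958,10],[488,-426,91,0.237,0.448,-0.958,10]])

```text
clock: 0.9
tcp_pos: [0.4395, -0.26, 0.1745]
orientation: [-2.134, -1.782, -0.534]
contact_force: [0.7, -0.1, -0.1]
grip_width: 0.0102
gripper_force: 0.0
```

```bash
python3 -c "
from h import *
go(g2w(-152,0,140),ori(9.2,28))"
```

```text
from [-402.8   24.4  174.5] shift [198.7  64.4 145.1] turn [ 0.001 -0.001  0.002] t 0.9 F [ 0.7 -0.1 -0.1] j [ 1.01  0.47 -0.42  1.85 -0.29  1.09  0.59]
```

step_arm(moves=[[199,64,145,0,0,0,10],[199,64,145,0,0,0,10],[199,64,145,0,0,0,10],[199,64,145,0,0,0,10],[199,64,145,0,0,0,10],[199,64,145,0,0,0,10],[199,64,145,0,0,0,10]])

```text
clock: 1.6
tcp_pos: [0.5461, -0.0302, 0.1405]
orientation: [-2.132, -1.784, -0.531]
contact_force: [-0.4, -1.0, 0.4]
grip_width: 0.0099
gripper_force: 0.0
```

```bash
python3 - <<'E'
from h import *
go(g2w(-152,0,65),ori(9.2,28))
f=r.grab_frame("wrist");cv2.imwrite("pics/w1.png",f["image"][:,:,::-1])
f=r.grab_frame("top")
P=cloud(f).reshape(-1,3);G=np.c_[(P[:,:2]-o)@gx,(P[:,:2]-o)@gy,P[:,2]]*1000
E
```

```text
from [-150.5    1.1  140.5] shift [-36.8   0.8  65.9] turn [-0.001  0.001  0.004] t 1.6 F [-0.4 -1.   0.4] j [ 0.64  0.49 -0.53  1.94 -0.35  0.8   0.24]
```

View pics/w1.png

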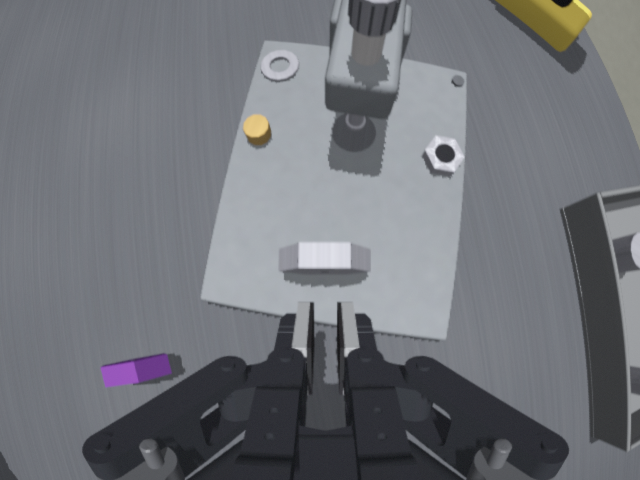

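The wrist view shows the plate at (325,255), square to and centred on the fingers (325,340). The anvil shadow is at (357,125). Next I lower behind the plate and push slowly.

step_arm(moves=[[-37,1,66,0,0,0,10],[-37,1,66,0,0,0,10],[-33,1,68,0,0,0,10],[-28,1,71,0,0,0,10],[-24,1,73,0,0,0,10],[-21,1,74.4,0,0,0,10],[-19,1,75.5,0,0,0,10]])

```text
clock: 2.4
tcp_pos: [0.5515, -0.0138, 0.0664]
orientation: [-2.137, -1.783, -0.534]
contact_force: [-0.0, -0.3, 1.0]
grip_width: 0.0101
gripper_force: 0.0
```

step_arm(moves=[[1.8,0,0.9,0,0,0,10],[3.5,0,1.9,0,0,0,10],[5.3,0,2.8,0,0,0,10],[7,0,3.8,0,0,0,10],[8.8,0,4.7,0,0,0,10]])

```text
clock: 2.9
tcp_pos: [0.5526, -0.0044, 0.0651]
orientation: [-2.137, -1.781, -0.532]
contact_force: [-0.7, -1.3, 1.2]
grip_width: 0.0098
gripper_force: 0.2
```

```bash
cat >> h.py <<'E'
def wpix(f,u,v,z): # fisheye ray onto plane z (mm), gauge mm
    K=f["mtx"];Rm=cv2.Rodrigues(np.array(f["rvec"],float))[0];t=np.array(f["tvec"],float).ravel()
    n=cv2.fisheye.undistortPoints(np.array([[[u,v]]],float),np.array(K,float),np.zeros(4)).ravel()
    d=Rm.T@np.r_[n,1];c=-Rm.T@t;return w2g(c+d*(z/1000-c[2])/d[2])
E
python3 - <<'E'
from h import *
go(g2w(-121,0,65),ori(9.2,28))
f=r.grab_frame("wrist");cv2.imwrite("pics/w2.png",f["image"][:,:,::-1])
E
```

```text
from [-124.     3.6   65.1] shift [2.1 4.  1.2] turn [0.001 0.002 0.   ] t 2.9 F [-0.7 -1.3  1.2] j [ 0.58  0.61 -0.52  1.98 -0.34  0.63  0.24]
```

View pics/w2.png

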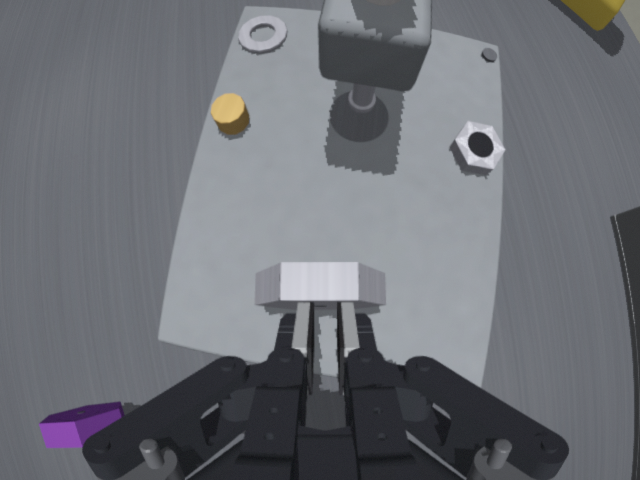

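The fingers are now touching the plate's top rear edge at (320,300). I'll keep pushing.

step_arm(moves=[[1.8,0,0.9,0,0,0,10],[3.5,0,1.9,0,0,0,10],[5.3,0,2.8,0,0,0,10],[7,0,3.8,0,0,0,10],[8.8,0,4.7,0,0,0,10],[10.6,0,5.6,0,0,0,10],[12.4,0,6.6,0,0,0,10],[14.2,0,7.5,0,0,0,10]])

```text
clock: 3.75
tcp_pos: [0.5555, 0.0116, 0.0651]
orientation: [-2.137, -1.781, -0.532]
contact_force: [0.1, -0.0, 0.0]
grip_width: 0.0102
gripper_force: 0.0
```

```bash
python3 - <<'E'
from h import *
go(g2w(-121,0,65),ori(9.2,28))
f=r.grab_frame("wrist");cv2.imwrite("pics/w3.png",f["image"][:,:,::-1]);np.savez("w3.npz",**f)
print(f["mtx"],f["depth"][230:320:15,320])
for u,v in((320,240),(320,280),(320,300),(362,118)): print(u,v,wpix(f,u,v,36))
E
```

```text
from [-108.     6.2   65.1] shift [-12.3   4.1  -6.3] turn [0.001 0.002 0.   ] t 3.75 F [ 0.1 -0.   0. ] j [ 0.55  0.61 -0.53  1.98 -0.35  0.61  0.22]
[[371.64829954   0.         325.15163221]
 [  0.         371.64829954 244.57670848]
 [  0.           0.           1.        ]] [0.19802648 0.19722137 0.19544272 0.19396818 0.1937649  0.1916971 ]
320 240 [-67.43716634  15.68868771  36.        ]
320 280 [-88.32258499  12.27607886  36.        ]
320 300 [-98.64115654  10.59794786  36.        ]
362 118 [ 7.75529781  3.30616456 36.        ]
```

View pics/w3.png

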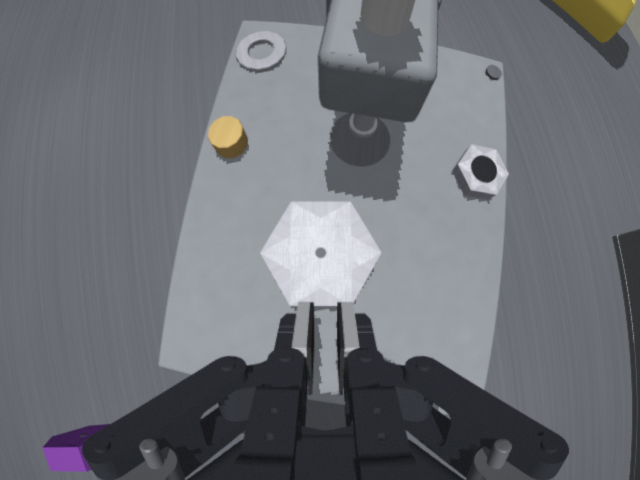

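The plate is flat: centre dot at (320,252), rear edge hidden by the fingertips near (320,305), anvil disc about (360,140).

```bash
python3 - <<'E'
from h import *
f=dict(np.load("w3.npz"))
for u,v,z in((320,252,36),(292,202,36),(350,202,36),(262,253,36),(380,253,36),(360,140,20),(330,142,20),(390,140,20),(360,165,20)): print(u,v,np.round(wpix(f,u,v,z),1))
c=wpix(f,320,252,36);print(np.degrees(np.arctan2(-c[1],-c[0])))
a=np.arctan2(-c[1],-c[0]);d=np.array([np.cos(a),np.sin(a)]);
p=c[:2]-d*52; Ro=ori(np.degrees(a),28)
print(p); go(g2w(p[0],p[1],65),Ro); go(g2w(p[0],p[1],27),Ro)
E
```

```text
320 252 [-73.8  14.7  36. ]
292 202 [-49.3  34.   36. ]
350 202 [-44.3   3.1  36. ]
262 253 [-79.3  45.   36. ]
380 253 [-69.2 -16.8  36. ]
360 140 [ 0.8  2.2 20. ]
330 142 [-3.7 20.2 20. ]
390 140 [  4.4 -16.3  20. ]
360 165 [-15.8  -0.   20. ]
-11.23666925425301
[-124.76150621   24.78643175]
from [-107.6    6.4   65.2] shift [-12.5 -20.9  -6.4] turn [-0.166  0.001  0.316] t 3.8 F [ 0.4  0.4 -0.3] j [ 0.55  0.61 -0.53  1.98 -0.35  0.61  0.22]
from [-107.6    6.4   65.2] shift [-30.3 -21.   27.2] turn [-0.166  0.001  0.316] t 3.8 F [ 0.4  0.4 -0.3] j [ 0.55  0.61 -0.53  1.98 -0.35  0.61  0.22]
```

step_arm(moves=[[-12.5,-21,-6.4,-0.166,0,0.316,10],[-12.5,-21,-6.4,-0.166,0,0.316,10],[-12.5,-21,-6.4,-0.166,0,0.316,10],[-30.3,-21,27.2,-0.166,0,0.316,10],[-30.3,-21,27.2,-0.166,0,0.316,10],[-30.3,-21,27.2,-0.166,0,0.316,10]])

```text
clock: 4.4
tcp_pos: [0.5319, 0.0017, 0.0266]
orientation: [-2.466, -1.4, -0.612]
contact_force: [-0.2, -0.2, -0.3]
grip_width: 0.0099
gripper_force: 0.0
```

```bash
python3 - <<'E'
from h import *
go(g2w(-124.8+75*.98,24.8-75*.195,27),ori(-11.2,28))
E
```

```text
from [-125.2   25.1   26.6] shift [66.8  0.2 35. ] turn [-0.002  0.001 -0.002] t 4.4 F [-0.2 -0.2 -0.3] j [ 0.6   0.61 -0.55  2.16 -0.52  0.3   0.11]
```

step_arm(moves=[[4.5,0,2.3,0,0,0,10],[9,0,4.7,0,0,0,10],[13.4,0,7,0,0,0,10],[17.8,0,9.3,0,0,0,10],[22.2,0,11.6,0,0,0,10],[26.6,0,14,0,0,0,10],[31,0,16.3,0,0,0,10],[35.5,0,18.6,0,0,0,10]])

```text
clock: 5.2
tcp_pos: [0.5529, 0.0362, 0.027]
orientation: [-2.467, -1.401, -0.613]
contact_force: [-2.3, -1.6, 1.6]
grip_width: 0.01
gripper_force: 0.9
```

step_arm(moves=[[4,0,2.1,0,0,0,10],[8,0,4.2,0,0,0,10],[12,0,6.3,0,0,0,10],[16,0,8.4,0,0,0,10],[20,0,10.5,0,0,0,10],[23,0,12.2,0,0,0,10],[23,0,12.2,0,0,0,10]])

```text
clock: 5.9
tcp_pos: [0.5666, 0.059, 0.0273]
orientation: [-2.466, -1.402, -0.614]
contact_force: [-1.1, 0.5, -0.9]
grip_width: 0.01
gripper_force: 0.0
```

```bash
python3 - <<'E'
from h import *
go(g2w(-37.7*.98,37.7*.195,27),ori(-11.2,28))
f=r.grab_frame("wrist");cv2.imwrite("pics/w4.png",f["image"][:,:,::-1]);np.savez("w4.npz",**f)
E
```

```text
from [-59.7  11.6  27.3] shift [20.3 -0.2 11.1] turn [ 0.     0.001 -0.   ] t 5.9 F [-1.1  0.5 -0.9] j [ 0.44  0.62 -0.51  2.11 -0.54  0.27  0.01]
```

View pics/w4.png

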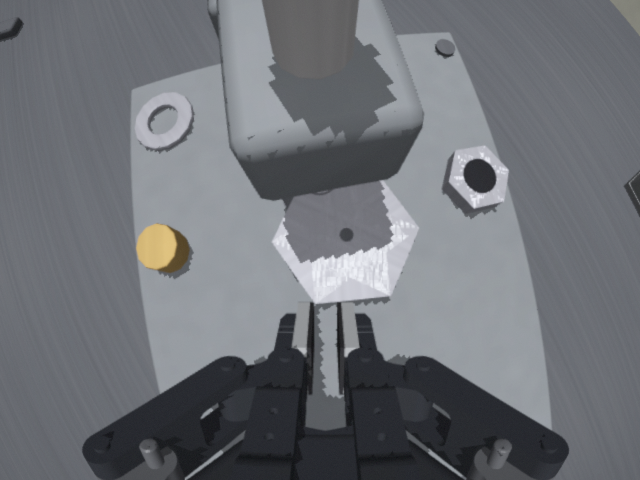

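```bash
python3 - <<'E'
from h import *
f=dict(np.load("w4.npz"))
for u,v in((346,235),(317,303),(391,297),(274,240),(418,230)): print(u,v,np.round(wpix(f,u,v,36),1))
E
```

```text
346 235 [-24.7  -3.8  36. ]
317 303 [-50.6  13.9  36. ]
391 297 [-54.5 -17.3  36. ]
274 240 [-20.8  26.8  36. ]
418 230 [-28.6 -35.4  36. ]
```

The dot at (346,235) puts the plate centre at (-24.7,-3.8), turned about -7°. I'll back off and push again from further right, at yaw 0.

```bash
python3 - <<'E'
from h import *
go(g2w(-74,-6,27.3),ori(0,28))
E
```

```text
from [-59.9  11.6  27.3] shift [-9.2 20.  -4.9] turn [ 0.092  0.001 -0.173] t 5.95 F [-0.7 -0.5  0.6] j [ 0.44  0.62 -0.51  2.11 -0.54  0.27  0.01]
```

step_arm(moves=[[-12,0,-6.4,0,0,0,10],[-9.2,20,-4.9,0.092,0.001,-0.173,10],[-9.2,20,-4.9,0.092,0.001,-0.173,10],[-9.2,20,-4.9,0.092,0.001,-0.173,10]])

```text
clock: 6.35
tcp_pos: [0.5796, 0.0383, 0.0274]
orientation: [-2.293, -1.616, -0.573]
contact_force: [-0.9, 0.2, 0.2]
grip_width: 0.01
gripper_force: 0.0
```

step_arm(moves=[[4.4,-0.5,2.3,0,0,0,10],[8.8,-1,4.7,0,0,0,10],[13,-1.5,7,0,0,0,10],[17.4,-2,9.3,0,0,0,10],[21.8,-2.6,11.6,0,0,0,10],[26,-3.1,13.9,0,0,0,10],[29,-3.5,15.4,0,0,0,10],[30.5,-3.6,16.2,0,0,0,10]])

```text
clock: 7.15
tcp_pos: [0.586, 0.0733, 0.0271]
orientation: [-2.291, -1.617, -0.57]
contact_force: [-0.4, -1.3, -0.1]
grip_width: 0.0103
gripper_force: 1.0
```

```bash
python3 - <<'E'
from h import *
go(g2w(-37.7,-2,27),ori(0,28))
f=r.grab_frame("wrist");cv2.imwrite("pics/w5.png",f["image"][:,:,::-1]);np.savez("w5.npz",**f)
E
```

```text
from [-39.6  -1.9  27.1] shift [1.7 0.1 1. ] turn [-0.  0. -0.] t 7.15 F [-0.4 -1.3 -0.1] j [ 0.4   0.66 -0.49  2.01 -0.44  0.41  0.08]
```

View pics/w5.png

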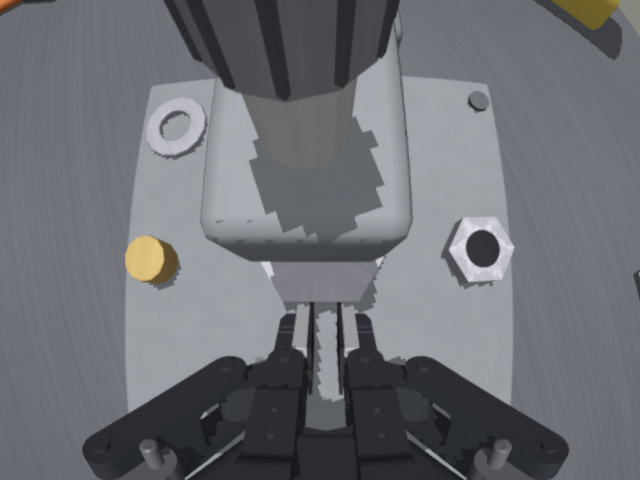

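```bash
python3 - <<'E'
from h import *
f=dict(np.load("w5.npz"))
for u,v in((284,302),(363,302),(262,262),(385,262)): print(u,v,np.round(wpix(f,u,v,36),1))
g=f["image"][285:310,260:390].astype(int).mean(2).astype(int)
print(g[12,::4],g[8,::4]); print(g[:,30])
# gauge check through washer/nut symmetric? nose edge corners at z=85
for u,v in((250,262),(383,260)): print(np.round(wpix(f,u,v,85),1))
E
```

```text
284 302 [-30.8  15.7  36. ]
363 302 [-30.8 -17.4  36. ]
262 262 [-13.9  25.3  36. ]
385 262 [-13.9 -27.   36. ]
[160 160 159 158 159 140 125 128 127 127 128 132 127 128 131 130 128 131
 134 130 131 128 130 127 127 123  96  96  96 159 160 160 159] [159 160 160 160 159 127 126 127 125 126 128 131 127 127 130 128 128 130
 134 131 130 127 128 127 127 128 100  97  97 141 160 160 160]
[129 129 127 127 125 126 125 126 126 125 127 128 127 127 127 125 110  96
  97  96  97  96  97  95 104]
[-19.1  20.5  85. ]
[-18.5 -18.4  85. ]
```

Rear edge at about (284..363,302) gives a plate centre near (-3,-1). I'll push 3 mm more, then back away and rise.

step_arm(moves=[[1.3,0,0.7,0,0,0,10],[2.6,0,1.4,0,0,0,10],[2.8,0,1.5,0,0,0,10],[2.8,0,1.5,0,0,0,10],[-2,0,-1,0,0,0,10],[-40,0,-21,0,0,0,10],[-80,0,-42,0,0,0,30]])

```text
clock: 7.9
tcp_pos: [0.5558, -0.0115, 0.0271]
orientation: [-2.287, -1.62, -0.572]
contact_force: [1.3, -1.4, -0.7]
grip_width: 0.023
gripper_force: 0.0
```

```bash
python3 - <<'E'
from h import *
f=r.grab_frame("wrist");np.savez("w6.npz",**f)
cv2.imwrite("pics/w6.png",f["image"][:,:,::-1])
go(g2w(-110,0,240),ori(0,0))
E
```

```text
from [-141.3   -3.6   25. ] shift [ 127.5   -3.9 -175.9] turn [ 0.002 -0.483 -0.009] t 7.95 F [-2.9 -6.8 -2. ] j [ 0.59  0.65 -0.5   2.03 -0.41  0.47  0.21]
```

View pics/w6.png

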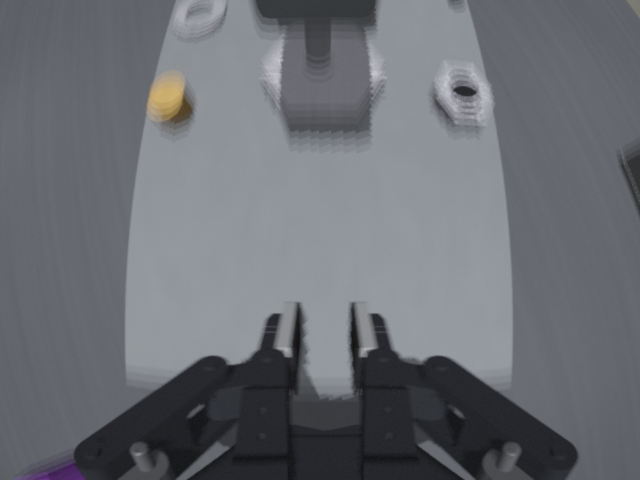

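The picture is motion-blurred, but the plate sits under the spindle: plate (325,90), spindle (317,45). I'll measure it from a static depth frame.

```bash
python3 - <<'E'
from h import *
f=r.grab_frame("wrist");np.savez("w7.npz",**f)
cv2.imwrite("pics/w7.png",f["image"][:,:,::-1])
K=f["mtx"];Rm=cv2.Rodrigues(np.array(f["rvec"],float))[0];t=np.array(f["tvec"],float).ravel()
v,u=np.mgrid[:480,:640]
n=cv2.fisheye.undistortPoints(np.stack([u,v],-1).reshape(-1,1,2).astype(float),np.array(K,float),np.zeros(4)).reshape(-1,2)
P=(np.c_[n,np.ones(len(n))]*f["depth"].reshape(-1,1)-t)@Rm
G=np.c_[(P[:,:2]-o)@gx,(P[:,:2]-o)@gy,P[:,2]]*1000
ok=(f["depth"].ravel()>.05)
def st(m,s): q=G[m&ok];print(s,len(q),np.round(np.percentile(q,[2,50,98],axis=0),1).tolist() if len(q) else "")
near=(abs(G[:,0])<60)&(abs(G[:,1])<40)
st((abs(G[:,0]+60)<30)&(abs(G[:,1])<40)&(G[:,2]<30),"base")
st(near&(G[:,2]>32)&(G[:,2]<40),"platetop")
for y in(-24,-16,-8,0,8,16,24): st(near&(G[:,2]>24)&(G[:,2]<40)&(abs(G[:,1]-y)<4),"y%d"%y)
st((abs(G[:,0])<15)&(abs(G[:,1])<15)&(G[:,2]>42)&(G[:,2]<80),"spindle")
st((abs(G[:,0])<40)&(abs(G[:,1])<40)&(G[:,2]>86)&(G[:,2]<124)&(G[:,0]<-12),"armfront")
go(g2w(-110,0,240),ori(0,0))
E
```

```text
base 17580 [[-89.0, -38.3, 17.9], [-62.5, -0.3, 19.1], [-31.4, 38.2, 20.4]]
platetop 6656 [[-27.6, -27.2, 33.0], [-6.0, -1.8, 35.1], [25.1, 27.6, 36.8]]
y-24 707 [[-18.9, -27.7, 25.5], [-3.5, -23.2, 35.0], [16.1, -20.2, 36.2]]
y-16 1287 [[-27.8, -19.8, 25.9], [-6.3, -15.7, 35.0], [25.7, -12.2, 36.2]]
y-8 1375 [[-28.0, -11.8, 25.8], [-7.8, -8.1, 35.0], [26.9, -4.2, 36.3]]
y0 853 [[-28.2, -3.8, 24.8], [-18.5, -0.2, 35.0], [-3.1, 3.8, 39.4]]
y8 984 [[-28.1, 4.2, 24.9], [-16.2, 8.5, 35.0], [21.7, 11.9, 39.0]]
y16 1291 [[-28.0, 12.1, 26.1], [-6.1, 15.7, 35.0], [25.3, 19.8, 36.3]]
y24 746 [[-20.0, 20.1, 25.4], [-3.5, 23.3, 35.0], [17.2, 27.8, 36.2]]
spindle 844 [[-4.3, -3.5, 42.5], [-2.6, 2.2, 55.2], [1.4, 8.0, 66.7]]
armfront 0 
from [-138.5   -3.7   25.3] shift [ 125.1   -4.2 -176.7] turn [ 0.002 -0.484 -0.011] t 8.0 F [-0.1 -0.4 -0.1] j [ 0.59  0.65 -0.5   2.03 -0.41  0.47  0.21]
```

The plate centre is about 3 mm off the spindle axis, well inside the tolerance. Next I go above the knob.

step_arm(moves=[[125,-4,-177,0,-0.484,-0.011,60],[125,-4,-177,0,-0.484,-0.011,60],[125,-4,-177,0,-0.484,-0.011,60],[125,-4,-177,0,-0.484,-0.011,60],[125,-4,-177,0,-0.484,-0.011,60],[125,-4,-177,0,-0.484,-0.011,60]])

```text
clock: 8.6
tcp_pos: [0.5656, 0.0189, 0.2492]
orientation: [2.548, 1.829, 0.027]
contact_force: [0.1, -0.9, -0.3]
grip_width: 0.0603
gripper_force: 0.0
```

```bash
python3 - <<'E'
from h import *
go(g2w(1,2,230),ori(0,0))
E
```

```text
from [-97.8  -0.9 249.2] shift [98.6 -1.6 20.2] turn [ 0.014 -0.011  0.016] t 8.6 F [ 0.1 -0.9 -0.3] j [-0.06  0.28 -0.1   1.81  0.03  1.04 -0.5 ]
```

Move over the knob and turn anticlockwise by 1.05 to find out how joint 7 responds.

step_arm(moves=[[49,-1,0,0,0,-0.15,50],[98.6,-1.6,10,0,0,-0.3,50],[98.6,-1.6,20,0,0,-0.45,50],[98.6,-1.6,20,0,0,-0.6,50],[98.6,-1.6,20,0,0,-0.75,50],[98.6,-1.6,20,0,0,-0.9,50],[98.6,-1.6,20,0,0,-1.05,50],[98.6,-1.6,20,0,0,-1.05,50]])

```text
clock: 9.4
tcp_pos: [0.5916, 0.1079, 0.2213]
orientation: [1.298, 2.86, 0.007]
contact_force: [-0.4, -0.7, -0.5]
grip_width: 0.0502
gripper_force: 0.0
```

```bash
python3 - <<'E'
from h import *
go(g2w(1,2,156),ori(60,0))
E
```

```text
from [ -5.2   4.4 221.3] shift [ 0.8  6.3 65.4] turn [ 0.004 -0.001  0.013] t 9.4 F [-0.4 -0.7 -0.5] j [-0.03  0.39 -0.33  1.73  0.14  1.04  0.32]
```

step_arm(moves=[[1,6,0,0,0,-0.15,50],[1,6,0,0,0,-0.3,50],[1,6,0,0,0,-0.45,50],[1,6,0,0,0,-0.6,50],[1,6,0,0,0,-0.75,50],[1,6,0,0,0,-0.9,50],[1,6,0,0,0,-1.05,50],[1,6,0,0,0,-1.2,50]])

```text
clock: 10.2
tcp_pos: [0.5956, 0.1128, 0.2216]
orientation: [-0.544, 3.091, 0.005]
contact_force: [0.1, 0.3, 0.1]
grip_width: 0.0502
gripper_force: 0.0
```

step_arm(moves=[[0,0,0,0,0,-0.15,50],[0,0,0,0,0,-0.3,50],[0,0,0,0,0,-0.45,50],[0,0,0,0,0,-0.6,50],[0,0,0,0,0,-0.75,50],[0,0,0,0,0,-0.9,50],[0,0,0,0,0,-1.0,50],[0,0,0,0,0,-1.0,50]])

```text
clock: 11.0
tcp_pos: [0.5956, 0.1127, 0.2215]
orientation: [-1.953, 2.455, 0.002]
contact_force: [0.1, -0.4, -0.8]
grip_width: 0.0503
gripper_force: 0.0
```

```bash
python3 - <<'E'
from h import *
ob=r.get_obs();z=R.from_rotvec(ob["orientation"]).as_matrix();print(z.round(3))
yaw=np.degrees(np.arctan2(z[1,0],z[0,0]))-70.43
go(g2w(1,2,156),ori(yaw,0))
E
```

```text
[[-0.225 -0.974  0.003]
 [-0.974  0.225  0.004]
 [-0.004 -0.002 -1.   ]]
from [  0.7   2.2 221.5] shift [-0.  -0.2 65.5] turn [-0.002  0.004 -0.   ] t 11.0 F [ 0.1 -0.4 -0.8] j [ 0.29  0.48 -0.78  1.7   0.37  1.11  2.32]
```

step_arm(moves=[[0,0,40,0,0,0,45],[0,0,65,0,0,0,45],[0,0,65,0,0,0,45],[0,0,65,0,0,0,15],[0,0,65,0,0,0,15],[0,0,65,0,0,0,15],[0,0,65,0,0,0,15]], grip_force=30)

```text
clock: 11.7
tcp_pos: [0.5965, 0.1139, 0.1584]
orientation: [-1.956, 2.45, -0.0]
contact_force: [-2.2, 0.6, 2.7]
grip_width: 0.0231
gripper_force: 29.9
```

```bash
python3 - <<'E'
from h import *
print(r.get_obs())
E
```

```text
{'clock': 11.7, 'joints': array([ 0.25760144,  0.54784006, -0.74366585,  1.75809957,  0.43090799,
        0.99906725,  2.26844871]), 'qvel': array([-0.00057129,  0.00209753,  0.00045449,  0.00048435,  0.0017075 ,
       -0.00169019,  0.00115446]), 'tau': array([ 4.32937313e-01, -5.20825660e+01, -8.85323703e+00, -2.41135257e+01,
        4.85365838e-01, -5.35897035e-01,  1.70943397e-02]), 'tcp_pos': array([0.59651146, 0.11392398, 0.15842749]), 'orientation': array([-1.95557554e+00,  2.45039362e+00, -4.66936321e-04]), 'contact_force': array([-2.15318423,  0.61875127,  2.68223777]), 'moment': array([ 0.07514368,  0.60678491, -0.00745034]), 'gripper_force': 29.8859766125679, 'grip_width': 0.023053159051594635}
```

Gripped at 23 mm. Now turning clockwise, following the knob down.

step_arm(moves=[[0,0,0.2,0,0,0.15,15],[0,0,0.4,0,0,0.3,15],[0,0,0.7,0,0,0.45,15],[0,0,0.9,0,0,0.6,15],[0,0,1.1,0,0,0.75,15],[0,0,1.3,0,0,0.9,15],[0,0,1.5,0,0,1.0,15],[0,0,1.5,0,0,1.0,15]])

```text
clock: 12.5
tcp_pos: [0.5968, 0.1135, 0.1569]
orientation: [-0.541, 3.088, 0.003]
contact_force: [-2.0, 0.1, 5.9]
grip_width: 0.0228
gripper_force: 30.0
```

```bash
python3 - <<'E'
from h import *
ob=r.get_obs();print(ob["joints"].round(2),ob["moment"].round(3),ob["contact_force"].round(1))
E
```

```text
[ 0.1   0.49 -0.52  1.77  0.29  0.95  1.38] [-0.206  0.385  0.004] [-2.   0.1  5.9]
```

step_arm(moves=[[0,0,0.2,0,0,0.15,15],[0,0,0.4,0,0,0.3,15],[0,0,0.6,0,0,0.45,15],[0,0,0.8,0,0,0.6,15],[0,0,1,0,0,0.75,15],[0,0,1,0,0,0.9,15],[0,0,1,0,0,1.0,15],[0,0,1,0,0,1.0,15]])

```text
clock: 13.3
tcp_pos: [0.5968, 0.1131, 0.1564]
orientation: [1.005, 2.972, 0.007]
contact_force: [-4.0, -2.6, 11.0]
grip_width: 0.023
gripper_force: 30.6
```

```bash
python3 - <<'E'
from h import *
ob=r.get_obs();print(ob["joints"].round(2),ob["moment"].round(3),ob["contact_force"].round(1))
E
```

```text
[-0.07  0.46 -0.29  1.78  0.16  0.92  0.49] [-0.576  0.944  0.008] [-4.  -2.6 11. ]
```

step_arm(moves=[[0,0,0,0,0,0.15,15],[0,0,0,0,0,0.3,15],[0,0,0,0,0,0.45,15],[0,0,0,0,0,0.6,15],[0,0,0,0,0,0.75,15],[0,0,0,0,0,0.9,15],[0,0,0,0,0,1.0,15]])

```text
clock: 14.0
tcp_pos: [0.5964, 0.1132, 0.1564]
orientation: [2.312, 2.126, 0.009]
contact_force: [-5.4, -1.7, 11.4]
grip_width: 0.0227
gripper_force: 30.7
```

```bash
python3 - <<'E'
from h import *
ob=r.get_obs();print(ob["joints"].round(2),ob["moment"].round(3),ob["contact_force"].round(1))
E
```

```text
[-0.24  0.44 -0.07  1.79  0.04  0.9  -0.4 ] [-0.438  1.338  0.019] [-5.4 -1.7 11.4]
```

About 3 rad so far. One more turn for margin, then check.

step_arm(moves=[[0,0,-0.3,0,0,0.15,15],[0,0,-0.6,0,0,0.3,15],[0,0,-0.8,0,0,0.45,15],[0,0,-0.8,0,0,0.6,15],[0,0,-0.8,0,0,0.75,15],[0,0,-0.8,0,0,0.9,15],[0,0,-0.8,0,0,1.05,15],[0,0,-0.8,0,0,1.05,15]])

```text
clock: 14.8
tcp_pos: [0.5961, 0.1135, 0.1564]
orientation: [-3.064, -0.682, -0.007]
contact_force: [-4.5, -0.4, 8.2]
grip_width: 0.0228
gripper_force: 30.4
```

step_arm(moves=[[0,0,0,0,0,0,40],[0,0,0,0,0,0,40],[0,0,0,0,0,0,40],[0,0,-40,0,0,0,50],[0,0,-80,0,0,0,50]])

```text
clock: 15.3
tcp_pos: [0.5949, 0.1128, 0.235]
orientation: [-3.064, -0.685, -0.002]
contact_force: [1.8, -0.2, 0.5]
grip_width: 0.05
gripper_force: 0.0
```

```bash
python3 - <<'E'
from h import *
ob=r.get_obs();print(ob["joints"].round(2),ob["contact_force"].round(1))
f=r.grab_frame("scene");P=cloud(f);G=np.c_[(P.reshape(-1,3)[:,:2]-o)@gx,(P.reshape(-1,3)[:,:2]-o)@gy,P.reshape(-1,3)[:,2]]*1000
f0=dict(np.load("scene0.npz"));P0=cloud(f0).reshape(-1,3);G0=np.c_[(P0[:,:2]-o)@gx,(P0[:,:2]-o)@gy,P0[:,2]]*1000
for n,g in(("before",G0),("now",G)):
    k=(np.hypot(g[:,0]-5,g[:,1]+1)<9)&(g[:,2]>176)&(g[:,2]<192);print(n,k.sum(),np.median(g[k],0))
    p=(abs(g[:,0])<45)&(abs(g[:,1])<40)&(g[:,2]>30)&(g[:,2]<40);print(p.sum(),np.percentile(g[p],[3,50,97],axis=0).round(1).tolist() if p.sum() else 0)
cv2.imwrite("pics/fin.png",cv2.resize(f["image"][220:360,240:420,::-1],None,fx=4,fy=4,interpolation=2))
E
```

```text
[-0.43  0.36  0.19  1.74 -0.08  1.05 -1.35] [ 1.8 -0.2  0.5]
before 35 [  6.63499123  -1.47121637 182.31141837]
0 0
now 31 [  4.39728909  -1.2420744  180.02735942]
82 [[-23.3, -33.6, 31.3], [-2.4, -23.3, 35.2], [18.9, -13.0, 38.9]]
```

View pics/fin.png

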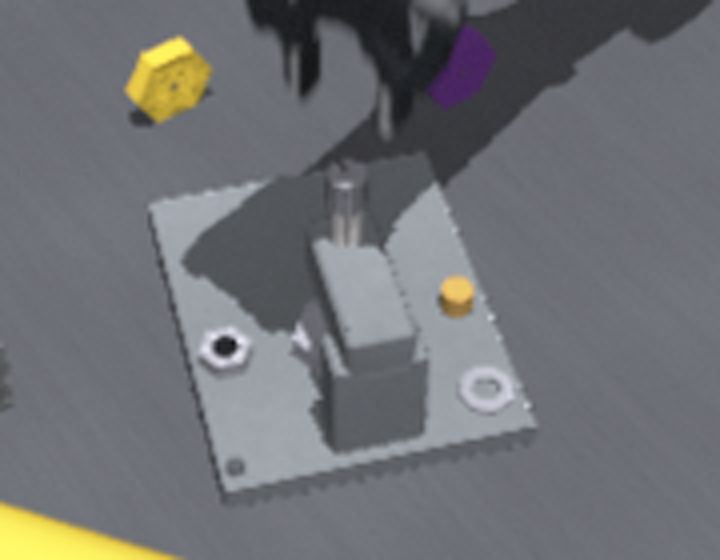

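The final view shows the knob about 2.3 mm lower, the plate under the arm (white corner at crop (302,338)), and the nut, bush and washer in place. There's plenty of time, so I'll do one firmer grip and check the ratchet torque while it turns.

step_arm(moves=[[0,0,40,0,0,0,45],[0,0,79,0,0,0,45],[0,0,79,0,0,0,15],[0,0,79,0,0,0,15],[0,0,79,0,0,0,15],[0,0,79,0,0,0,15]], grip_force=60)

```text
clock: 15.95
tcp_pos: [0.5945, 0.1128, 0.1551]
orientation: [-3.064, -0.684, -0.001]
contact_force: [0.0, -0.8, -24.1]
grip_width: 0.0223
gripper_force: 59.7
```

```bash
python3 -c "
from h import *
ob=r.get_obs();print(ob['joints'].round(2),ob['moment'].round(3),ob['contact_force'].round(1))"
```

```text
[-0.42  0.45  0.17  1.81 -0.1   0.89 -1.34] [-0.152  0.048  0.049] [  0.   -0.8 -24.1]
```

step_arm(moves=[[0,0,0,0,0,0.15,15],[0,0,0,0,0,0.3,15],[0,0,0,0,0,0.45,15],[0,0,0,0,0,0.6,15]])

```text
clock: 16.35
tcp_pos: [0.5944, 0.1137, 0.1551]
orientation: [-3.128, 0.261, 0.0]
contact_force: [0.1, 0.2, -23.9]
grip_width: 0.0219
gripper_force: 59.7
```

```bash
python3 -c "
from h import *
ob=r.get_obs();print(ob['joints'].round(2),ob['moment'].round(3),ob['contact_force'].round(1))"
```

```text
[-0.53  0.46  0.31  1.82 -0.18  0.89 -1.87] [0.159 0.058 0.059] [  0.1   0.2 -23.9]
```

step_arm(moves=[[0,0,0,0,0,0.15,15],[0,0,0,0,0,0.3,15],[0,0,0,0,0,0.3,15],[0,0,0,0,0,0.3,40],[0,0,0,0,0,0.3,45],[0,0,0,0,0,0.3,50],[0,0,-40,0,0,0.3,50],[0,0,-80,0,0,0.3,50]])

```text
clock: 17.15
tcp_pos: [0.5964, 0.1128, 0.2384]
orientation: [-3.054, 0.716, -0.006]
contact_force: [0.9, 0.3, 0.9]
grip_width: 0.05
gripper_force: 0.0
```

step_arm(moves=[[0,0,0,0,0,0,50],[0,0,0,0,0,0,50],[0,0,0,0,0,0,50]])

```text
clock: 17.45
tcp_pos: [0.5958, 0.113, 0.2364]
orientation: [-3.054, 0.716, -0.005]
contact_force: [-0.0, -0.4, 0.5]
grip_width: 0.0501
gripper_force: 0.0
```

```bash
python3 -c "
from bench import r
print(r.hand_in())"
```

```text
the job is handed in; nothing more can be done
None
```

I tipped the plate flat, slid it to about 3 mm from the anvil centre and clamped it by turning the knob about 5 rad, with an estimated 3 rad of that ratchet slip. The arm then let go, and I handed the job in at about 17.5 s without seeing a verdict.

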